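# Wind the sample to its stop and hold the sprung gauge on the marked spot

### The job

Wind the crank of the small measuring stage clockwise (seen from above) until the carriage with the sloping green sample plate rests against its stop. Then take the orange pen-shaped gauge out of its grey holder and hold its sprung nose lightly on the red dot, inside the white ring, with the gauge square to the sloping plate and the nose pushed about half way in. Keep the gauge in the gripper and finish while holding it there, pressed and still; do not press hard on the plate, and leave the other things on the bench where they are.

Things in the scene. Friction and masses are not known exactly. Their poses are not given: they have to be found in the camera images.
- stage: fixed measuring stage: grey base 110 x 290 x 18 mm; origin under it on the bench, x across, y along (base from y = -121 to +169), z up. At y = +115 a blue gearbox 70 x 70 with the crank disc (radius 50, top at z = 60, hub to 66). At y = -96 a dark stop block 80 wide, top at z = 54, with a red button. Between them the carriage, 90 x 70 mm, on two rails
- carriage_travel (a joint): travel of the carriage along the stage's -y, m: 0 = nearest the crank, 0.050 = against the stop (it cannot go farther). Driven by the crank only, 30 mm a full crank turn; it stays where it is left
- crank (a joint): crank angle, rad, 0 to 10.47, grows clockwise seen from above; drives the carriage (10.47 = at the stop; starts 0.8 to 1.5 turns short of it). Turning takes about 2 to 4 N at the handle
- crank_handle (a point): upright black crank handle, 18 mm thick, 50 tall, spinning freely on its pin; the point is on its axis at grip height, 34 mm above its foot, 16 below its top, about 96 above the bench. It runs round the crank axis at radius 40 mm, so a gripper pointing straight down can hold it and lead it round without turning the wrist
- crank_axis (a point): point on the upright crank axis, at the height of crank_handle; fixed to the stage
- carriage: aluminium carriage with a green sample plate 60 x 60 x 4 mm fixed on it, sloping 20 degrees: the plate's low edge is at the stop's side. Origin at the middle of the plate's underside, z square to the plate, out of its face (leans 20 degrees towards the stage's -y, the stop's side); x along the stage's x
- spot (a point): the red dot, 5 mm across, on the sample plate's face, at its middle; white ring round it 22 mm inside and 28 mm outside diameter; about 60 mm above the bench
- holder: grey holder block 70 x 70 x 68 mm, fixed to the bench, with an upright 21 mm hole through its middle; origin at the middle of its underside
- gauge: round pen-shaped gauge, 137 mm long, 0.15 kg, standing nose down in the holder. Origin on its axis at the shoulder, resting on the holder's top; z along it, away from the nose. Orange grip (hold here) 27 mm thick, z = 0 to 76; white barrel 17 thick, z = -45 to 0, in the hole; sprung steel nose pin 8 thick, z = -61 to -45. Lift straight up over 61 mm to clear the holder
- gauge_nose (a joint): how far the nose is pushed in, m: 0 out (16 mm of pin shows), 0.014 fully in; spring 1 N at first touch, plus 0.4 N a mm
- gauge_tip (a point): rounded end of the nose pin (8 mm thick), 61 mm below the gauge's origin when the nose is out
- amber_bottle_1: brown reagent bottle with blue cap, 70 mm thick, 147 high; leave alone
- amber_bottle_2: second such bottle; leave alone
- kbr_jar: white powder jar with green band, 62 mm thick, 83 high; leave alone
- die_body: steel die body, 52 mm thick, 52 high, small side nipple; leave alone
- agate_mortar: tan agate mortar bowl, 66 mm wide, 30 high; leave alone
Mind the look-alikes: they are no part of the job. Leave any blue or yellow look-alike of the holder alone.

How it is judged:
By the outcome, as a careful person would: the job done as asked, in the order asked, and still so for the second after the job is handed in, while the arm keeps its last pose, push and grip.
It also fails if it takes over 64 s, if anything falls off the work surface, if the arm or the gripper's body presses on something with over 40 N, if the wrist force passes 120 N, or if a joint passes its speed limit or range.

### The arm

A 6-joint arm with a two-finger parallel gripper is mounted at the origin on a cart in front of the work surface, level with it; the furniture and walls round the work are solid. World frame = base frame: x ahead of the robot, y to its left, z up, the work surface at z = 0. Lengths are in m, angles in rad, forces in N, time in s.
With the tool pointing down it reaches from about 0.35 to 0.775 m from the base axis. Payload 5.5 kg.
Tool frame: the origin (TCP) lies where the fingers leave the gripper's body, on its centre line; the fingertips stand env.tip_reach ahead of it and the grasp point (between the pads) lies 54 mm ahead of it (env.tip_reach is the distance from the TCP to the fingertips, in m); z points along the fingers, y is the line along which they close (so a half turn about z gives the same grasp; the last joint's range is limited). The gripper opens to 85 mm and grips with 20 to 120 N. Pads are 22 mm wide; open, the fingers measure 114 mm over their backs; the gripper's body (76 mm by 85 mm) begins 54 mm behind the grasp point. The pads swing forward as they close: fully open they stand 13 mm farther back than shut.
Start: joints at [1.184, 0.313, 0.046, 1.304, 0, 1.431], TCP at [0.14, 0.558, 0.304] pointing down, gripper open.
Joint ranges: [-2.76, 2.76], [-0.86, 1.69], [-1.03, 1.26], [-2.2, 2.34], [-1.47, 1.5], [-3.14, 3.14]. Speed limits (rad/s): [2.57, 2.57, 3.14, 3.14, 3.14, 3.14].

### API

Orientations are given as a unit quaternion [w, x, y, z].
In Python, from workcell import status, optics, hand_in, env gives the robot as it stands.
- The arm moves only by the shell command python3 -m handwheel 'ROWS' [FORCE]. ROWS is a JSON object whose one key "deltas" holds a list of rows, each a list of 5 numbers: the opening, from -1 (shut) to 1 (fully open), then the shift along the tool's x, y, z in units of 40 mm (1.0 is 40 mm), then the turn about the tool's z in units of 10 degrees (1.0 is 10 degrees). In form: {"deltas": [[jaw, x, y, z, roll], ...]}. A call has 1 to 20 rows; each row shifts and turns the commanded pose from where the row before left it, along the tool's axes as they then stand; what a row does not reach is not made up. A row lasts 1/8 s, in which the tool goes at most 62.5 mm and 10.7 degrees, less where a joint would pass 70% of its speed; a pose out of reach is approached as far as the arm can. A call is refused whole if a number of a shift passes 1 or a number of a turn 1, either way. A call with a gripper value outside its range is refused whole. The fingers move at their own pace and stop on an object; FORCE is the grip in N (left out, the last holds). Time passes only in rows, so rows that do not move let the fingers close. It gives the time, the measured TCP pose, the force, the opening and the grip force at its end, in the units of the state.
- status.get_state(): the state, without advancing time (a new reading comes with each control period).
- optics.read_camera(name): name is "scene" or "top"; returns a dict with "frame" (400x640x3 uint8, red, green, blue), "depth" (400x640 float32, m along the optical axis (not along the pixel's ray), 0 where there is no reading), "vfov" (degrees; the focal length in pixels is half the picture's height over the tangent of half this angle, whatever the lens; pixels are square), "cx", "cy" (the principal point, pixels), "origin" and "attitude" of the camera in the world. Camera axes: x right, y down, z forward; pixel columns grow to the right and rows downward; lengths in m; the calibration is good to about 2 mm. A picture is of the moment at which its call begins.
- hand_in(): hands the job in; it is judged then, once.
The state is a dict: "clock": time; "joint_pos": joint angles; "qvel": joint speeds; "tau": joint torques, N m; "tcp_pos": TCP position; "orientation": TCP orientation; "wrist_force": force on the tool from outside, world axes, zero at the start; "ft_torque": the same for the moment, N m; "finger_gap": finger opening in m; "grip_force": force on a finger pad.
Only numpy, scipy, OpenCV 4.12 (cv2) and the standard library are available. Lean on these libraries where they do the work, as an engineer would, in place of code of your own. Each camera call takes 0.05 s, during which the arm holds its last target. There are 200 camera calls.

## Working session

There is one attempt and no reset: what is moved stays moved. The work goes in short steps, Python scripts to look and compute and a shell command to move; the robot and the scene stay as the last step left them, time stands still between calls to the robot, and variables do not carry over. Pictures are saved under pics/ and viewed, at most 10 in all, crops included, and the job is handed in when it is done.

```bash
ls; mkdir -p pics; python3 - <<'E'
from workcell import status, optics, env
import cv2
print(status.get_state()); print(env.tip_reach)
for n in("scene","top"):
    d=optics.read_camera(n); cv2.imwrite(f"pics/{n}0.png",d["frame"][:,:,::-1]); print(n,{k:v for k,v in d.items() if k not in("frame","depth")})
    import numpy as np; np.savez(f"{n}0.npz",**d)
E
```

```text
pics
{'clock': 0.0, 'joint_pos': array([1.18436415e+00, 3.13999210e-01, 4.49810429e-02, 1.30360504e+00,
       9.30356826e-06, 1.43119124e+00]), 'qvel': array([-9.75508918e-05, -2.12483482e-04,  7.83337250e-04, -1.32432903e-03,
        8.82221213e-04,  8.21193444e-04]), 'tau': array([-2.24022392e-04, -4.80628610e+01,  2.98530883e+01,  1.94159296e-02,
       -1.58665426e-05,  2.99879886e-06]), 'tcp_pos': array([0.14035412, 0.55721468, 0.30301028]), 'orientation': array([-2.41983453e-04,  1.23100455e-01,  9.92393795e-01, -8.80818404e-04]), 'wrist_force': array([0.05585745, 0.00627854, 0.28391388]), 'ft_torque': array([ 0.01118   , -0.01112247, -0.0041219 ]), 'grip_force': 0.0, 'finger_gap': 0.08520962289195376}
0.0726
scene {'vfov': 47.543503966429746, 'cx': 315.16785103346945, 'cy': 195.38547726148087, 'origin': array([-0.2612085 , -0.74979556,  0.91818586]), 'attitude': array([-0.4226494 ,  0.81611564, -0.35278145,  0.1756929 ])}
top {'vfov': 57.1292979583487, 'cx': 320.6241741356162, 'cy': 198.16497386633014, 'origin': array([0.48905145, 0.01125982, 1.12041694]), 'attitude': array([ 0.02979818, -0.7000432 ,  0.71311251, -0.02284999])}
```

View pics/scene0.png

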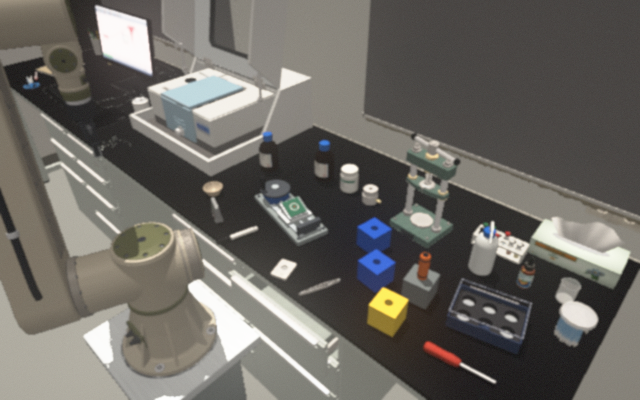

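View pics/top0.png

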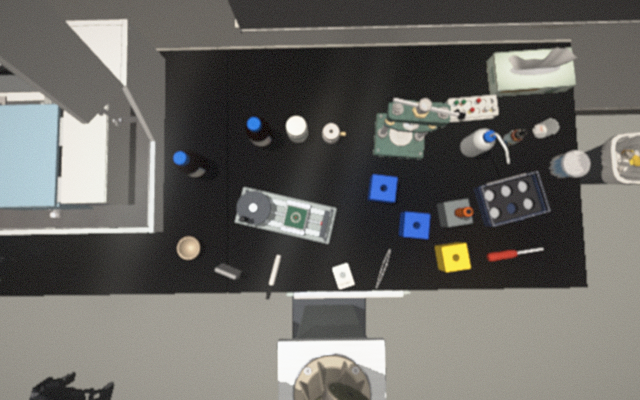

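Scene view: the stage is at about (290,208), with the orange gauge in a grey holder at (421,285). Top view: crank disc at (254,208), green plate at (296,215), stop near (325,222), grey holder with orange gauge at (457,212).

Look-alikes in the top view are the blue blocks at (383,188) and (416,225) and the yellow block at (453,257). Only the grey one at (457,212) holds the orange gauge, so that is the holder meant. I'll confirm it in an enlarged crop.

```bash
cat > h.py <<'E'
import numpy as np, cv2
from scipy.spatial.transform import Rotation as R
def rot(q): return R.from_quat([q[1],q[2],q[3],q[0]])
def K(d): return 200/np.tan(np.radians(float(d["vfov"]))/2)
def ray(d,u,v):
    f=K(d); r=np.stack([(np.asarray(u,float)-d["cx"])/f,(np.asarray(v,float)-d["cy"])/f,np.ones(np.shape(u))],-1)
    return rot(d["attitude"]).apply(r.reshape(-1,3)).reshape(r.shape)
def onz(d,u,v,z):
    r=ray(d,u,v); return d["origin"]+r*((z-d["origin"][2])/r[...,2])[...,None]
def cloud(d):
    v,u=np.mgrid[:400,:640]; return d["origin"]+ray(d,u,v)*d["depth"][...,None]
def proj(d,p):
    c=rot(d["attitude"]).inv().apply(np.atleast_2d(p)-d["origin"]); return c[:,:2]/c[:,2:]*K(d)+[d["cx"],d["cy"]]
def grab(n):
    from workcell import optics
    return optics.read_camera(n)
E
python3 - <<'E'
from h import *
T=np.load("top0.npz"); S=np.load("scene0.npz")
a=cv2.resize(T["frame"][165:255,225:345],None,fx=5,fy=5,interpolation=cv2.INTER_CUBIC)
b=cv2.resize(T["frame"][180:280,425:495],None,fx=4.5,fy=4.5,interpolation=cv2.INTER_CUBIC)
c=cv2.resize(S["frame"][170:250,245:335],None,fx=5,fy=5,interpolation=cv2.INTER_CUBIC)
W=np.zeros((600,800,3),np.uint8)
W[:450,:600]=a; cv2.imwrite("pics/cropA.png",W[:450,:600,::-1])
W[:]=0; W[:400,:450]=c; W[:450,470:785]=b; cv2.imwrite("pics/cropB.png",W[:450,:,::-1])
for n,d in(("top",T),("scene",S)):
    h=cv2.cvtColor(d["frame"],cv2.COLOR_RGB2HSV); P=cloud(d)
    H,s,v=[h[...,i].astype(int) for i in range(3)]
    for nm,m in(("orange",(H<15)&(s>130)&(v>90)),("green",(H>60)&(H<90)&(s>60)&(v>40)),("yellow",(H>20)&(H<35)&(s>130)),("blue",(H>105)&(H<125)&(s>130))):
        k,l,st,ce=cv2.connectedComponentsWithStats(m.astype(np.uint8))
        for i in range(1,k):
            if st[i,4]>25: q=P[l==i]; q=q[d["depth"][l==i]>0]; print(n,nm,st[i].tolist(),ce[i].round(1),np.median(q,0).round(4),'zmax',q[:,2].max().round(3))
P=cloud(T)
for z0,z1 in((.052,.068),):
    m=(P[...,2]>z0)&(P[...,2]<z1); m[:,345:]=0;m[:160]=0;m[260:]=0;m[:,:225]=0
    k,l,st,ce=cv2.connectedComponentsWithStats(m.astype(np.uint8))
    for i in range(1,k):
        if st[i,4]>15: q=P[l==i]; print(z0,st[i].tolist(),ce[i].round(1),q.mean(0).round(4))
E
```

```text
top orange [455, 207, 19, 10, 135] [464.  211.9] [ 0.5187 -0.3608  0.1371] zmax 0.148
top orange [487, 250, 31, 12, 248] [501.5 255. ] [ 0.393  -0.5109  0.02  ] zmax 0.028
top green [285, 207, 21, 21, 218] [295.2 217.1] [0.515  0.0955 0.0584] zmax 0.072
top yellow [630, 156, 10, 10, 81] [635.1 160.7] [ 0.7564 -1.402  -0.5449] zmax -0.522
top yellow [434, 242, 38, 31, 973] [452.7 256.8] [ 0.3929 -0.3541  0.0657] zmax 0.074
top blue [246, 116, 16, 17, 207] [253.7 123.8] [0.7684 0.1992 0.1447] zmax 0.151
top blue [484, 129, 12, 13, 87] [489. 136.] [ 0.7198 -0.4381  0.1385] zmax 0.143
top blue [173, 151, 16, 14, 181] [180.2 157.8] [0.6778 0.3974 0.1452] zmax 0.15
top blue [368, 173, 30, 31, 793] [382.8 188.2] [ 0.5944 -0.1621  0.0661] zmax 0.072
top blue [398, 211, 33, 29, 832] [414.5 224.8] [ 0.4862 -0.2491  0.0662] zmax 0.073
scene orange [418, 252, 14, 28, 242] [423.6 265.2] [ 0.5116 -0.3745  0.1148] zmax 0.145
scene orange [423, 341, 39, 25, 413] [441.3 353. ] [ 0.3901 -0.5126  0.0186] zmax 0.025
scene green [283, 198, 22, 18, 162] [293.5 206.7] [0.5134 0.0947 0.0581] zmax 0.073
scene yellow [367, 287, 42, 50, 1451] [387.1 311. ] [ 0.3772 -0.364   0.0572] zmax 0.072
scene blue [264, 132, 7, 6, 34] [267.1 134.4] [0.6739 0.3925 0.1452] zmax 0.149
scene blue [319, 140, 11, 11, 90] [323.9 144.3] [0.7636 0.1944 0.142 ] zmax 0.151
scene blue [357, 217, 39, 69, 1853] [374.1 250.6] [ 0.5571 -0.1979  0.06  ] zmax 0.071
scene blue [483, 227, 7, 10, 44] [486.2 230.8] [ 0.7158 -0.4331  0.1362] zmax 0.14
0.052 [237, 191, 34, 34, 876] [253.7 207.2] [0.5458 0.2152 0.0593]
0.052 [281, 203, 26, 27, 396] [293.2 216.8] [0.5157 0.1011 0.0604]
0.052 [320, 211, 10, 24, 89] [324.3 222.1] [0.499  0.0118 0.0539]
```

View pics/cropA.png

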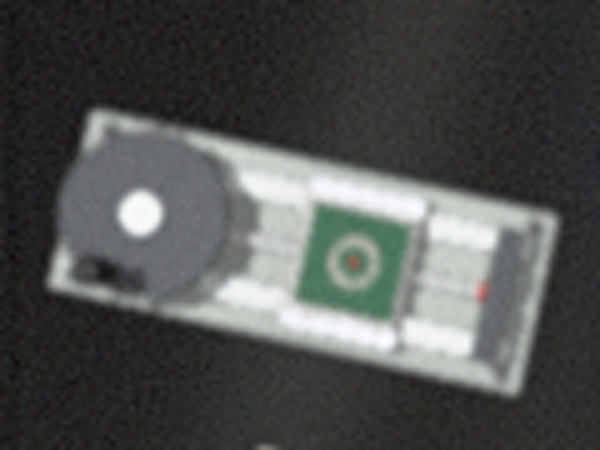

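View pics/cropB.png

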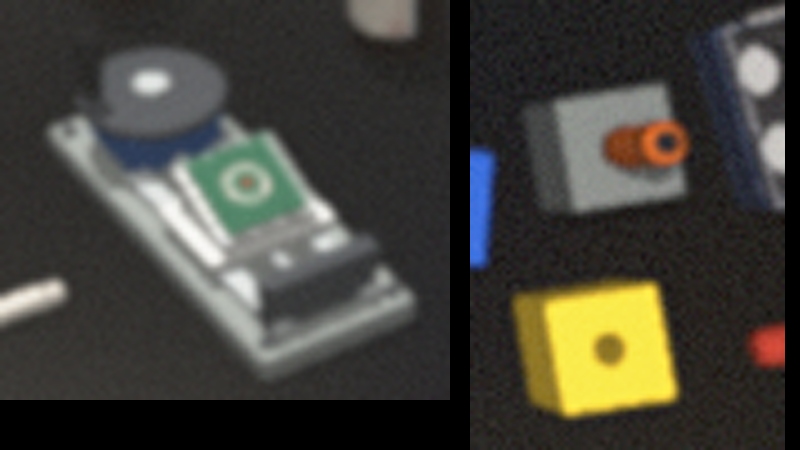

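Crop A shows the white hub at (253,207) full-frame, with the black handle near disc pixel (243–251,219). The ring and dot are at (296,217) and the stop's button at (321,223). Crop B confirms the grey holder with the orange gauge, which leans outward only by perspective; the yellow block is empty.

```bash
python3 - <<'E'
from h import *
T=np.load("top0.npz"); S=np.load("scene0.npz")
P=cloud(T)
m=(P[...,2]>.08)&(P[...,2]<.13); m[:,290:]=0;m[:180]=0;m[240:]=0;m[:,:225]=0
q=P[m]; print("handle top pts",len(q), np.median(q,0).round(4), q.min(0).round(4),q.max(0).round(4)); print(np.argwhere(m)[:,::-1].mean(0))
q=q[q[:,2]>.105]; print(len(q),q.mean(0).round(4) if len(q) else 0)
Q=cloud(S); m=(Q[...,2]>.08)&(Q[...,2]<.13)&(np.hypot(Q[...,0]-.546,Q[...,1]-.215)<.07)
q=Q[m]; print("scene handle",len(q),np.median(q,0).round(4) if len(q) else 0, np.argwhere(m)[:,::-1].mean(0) if len(q) else 0)
# blobs: white hub, dark mask on disc
for n,d in(("top",T),("scene",S)):
    f=d["frame"].astype(int); P=cloud(d); near=(np.hypot(P[...,0]-.546,P[...,1]-.215)<.055)&(P[...,2]>.05)
    hub=near&(f.min(-1)>150); c=np.argwhere(hub)[:,::-1].mean(0); print(n,"hub",c,onz(d,c[0],c[1],.066).round(4))
    dk=near&(f.max(-1)<45); print(n,"dark",dk.sum(),np.argwhere(dk)[:,::-1].mean(0), P[dk].mean(0).round(4), P[dk][:,2].max())
    h=cv2.cvtColor(d["frame"],cv2.COLOR_RGB2HSV).astype(int)
    pl=((h[...,0]>60)&(h[...,0]<90)&(h[...,1]>60)&(h[...,2]>40)); pl&=(np.hypot(P[...,0]-.515,P[...,1]-.1)<.06)
    hull=cv2.convexHull(np.argwhere(pl)[:,::-1].astype(np.int32)); M=cv2.moments(hull); c=(M["m10"]/M["m00"],M["m01"]/M["m00"])
    mm=np.zeros((400,640),np.uint8); cv2.fillConvexPoly(mm,hull,1); q=P[mm>0]; A=np.c_[q[:,:2],np.ones(len(q))]; k=np.linalg.lstsq(A,q[:,2],rcond=None)[0]
    nn=np.array([-k[0],-k[1],1]);nn/=np.linalg.norm(nn)
    print(n,"plate",np.round(c,2),onz(d,*c,.06).round(4),"normal",nn.round(3), "tilt",np.degrees(np.arccos(nn[2])).round(1),"az",np.degrees(np.arctan2(nn[1],nn[0])).round(1))
    print("rect",cv2.minAreaRect(hull))
    dot=(f[...,0]-f[...,1]>30)&(f[...,0]-f[...,2]>15)&(mm>0); 
    if dot.sum(): w=(f[...,0]-f[...,1])[dot]; c=(np.argwhere(dot)[:,::-1]*w[:,None]).sum(0)/w.sum(); print(n,"dot",dot.sum(),c,onz(d,*c,.06).round(4))
    red=(f[...,0]-f[...,1]>50)&(np.hypot(P[...,0]-.5,P[...,1]-.015)<.05); c=np.argwhere(red)[:,::-1].mean(0); print(n,"button",red.sum(),c,np.median(P[red],0).round(4))
    # base outline
    b=(P[...,2]>.010)&(P[...,2]<.026)&(np.hypot(P[...,0]-.515,P[...,1]-.1)<.2)
    q=P[b][:,:2]; print("base",cv2.minAreaRect(q.astype(np.float32)))
    # holder top
    g=(abs(P[...,2]-.068)<.006)&(np.hypot(P[...,0]-.518,P[...,1]+.35)<.07)&(h[...,1]<60)
    q=P[g][:,:2]; print(n,"holder",g.sum(),cv2.minAreaRect(q.astype(np.float32)))
    o=(h[...,0]<15)&(h[...,1]>130)&(h[...,2]>90)&(np.hypot(P[...,0]-.515,P[...,1]+.36)<.08)
    p=np.argwhere(o)[:,::-1]; print("gauge",cv2.minAreaRect(p.astype(np.float32)))
# triangulated gauge top: top view top-disc
E
```

```text
handle top pts 43 [0.5111 0.2352 0.109 ] [0.5029 0.2298 0.0801] [0.5198 0.2454 0.1136]
[242.90697674 219.25581395]
30 [0.5105 0.2377 0.1103]
scene handle 53 [0.5069 0.2336 0.0964] [262.47169811 180.54716981]
top hub [252.47887324 207.50704225] [0.5446 0.2175 0.066 ]
top dark 9 [246. 219.] [0.5113 0.2306 0.0929] 0.10627805850182703
top plate [295.18 217.15] [0.5147 0.0954 0.06  ] normal [0.178 0.557 0.811] tilt 35.8 az 72.3
rect ((295.32354736328125, 217.20590209960938), (18.190170288085938, 18.19017219543457), 14.03624439239502)
top dot 1 [295. 217.] [0.5152 0.0959 0.06  ]
top button 3 [321. 223.] [0.4967 0.0214 0.0385]
base ((0.4473026990890503, 0.12405864894390106), (0.3367514908313751, 0.2537676990032196), 76.14874267578125)
top holder 464 ((0.5188841819763184, -0.3694641888141632), (0.07002604752779007, 0.07178861647844315), 7.855592250823975)
gauge ((463.5, 211.5), (9.0, 17.0), 90.0)
scene hub [274.93333333 185.93333333] [0.5452 0.2163 0.066 ]
scene dark 32 [262.09375 182.15625] [0.5067 0.2339 0.0921] 0.10508814679134237
scene plate [293.64 206.48] [0.5134 0.0945 0.06  ] normal [-0.075 -0.319  0.945] tilt 19.1 az -103.2
rect ((293.6000061035156, 206.2000274658203), (16.994117736816406, 16.099689483642578), 63.43495178222656)
scene button 0 [nan nan] [nan nan nan]
base ((0.46188047528266907, 0.12647268176078796), (0.2691778242588043, 0.30709871649742126), 1.155511498451233)
scene holder 438 ((0.5197117328643799, -0.3701079189777374), (0.07464422285556793, 0.07040099054574966), 8.211331367492676)
gauge ((423.5270080566406, 265.83782958984375), (10.52153491973877, 26.797035217285156), 9.462322235107422)<stdin>:23: RuntimeWarning: Mean of empty slice.
  ret = um.true_divide(
  return _methods._mean(a, axis=axis, dtype=dtype,
```

```bash
python3 -m handwheel '{"deltas": [[1,0,0,0,1],[1,0,0,0,1],[1,0,0,0,1],[1,0,0,0,1],[1,0,0,0,1],[1,0,0,0,1],[1,0,0,0,1],[1,0,0,0,1],[1,0,0,0,1],[1,-0.5,0.99,0.1,0],[1,-0.5,0.99,0.1,0],[1,-0.5,0.99,0.1,0],[1,-0.5,0.99,0.1,0],[1,-0.5,0.99,0.1,0],[1,-0.5,0.99,0.1,0],[1,-0.5,0.99,0.1,0],[1,-0.5,0.99,0.1,0],[1,-0.5,0.99,0.1,0],[1,-0.5,0.99,0.1,0]]}'
cat >> h.py <<'E'
def st(goal=None):
    from workcell import status
    s=status.get_state(); M=rot(s["orientation"]).as_matrix()
    print("t",round(s["clock"],2),"tcp",s["tcp_pos"].round(4),"F",s["wrist_force"].round(1),"gap",round(s["finger_gap"],4),"grip",round(float(s["grip_force"]),1),"q",s["joint_pos"].round(2))
    print("axes",M.T.round(3).tolist())
    if goal is not None: print("units to goal",(M.T@(np.array(goal)-s["tcp_pos"])/.04).round(3))
    return s,M
E
python3 -c "
from h import *
st([.5105,.237,.150])"
```

```text
clock: 2.48
tcp_pos: [0.4764, 0.2657, 0.2634]
orientation: [-0.0, 0.789, 0.615, -0.0]
wrist_force: [-0.3, 0.1, 0.3]
finger_gap: 0.0855
grip_force: 0.0
t 2.48 tcp [0.4764 0.2657 0.2634] F [-0.3  0.1  0.3] gap 0.0855 grip 0.0 q [ 0.36  0.27 -0.11  1.19  0.    2.18]
axes [[0.244, 0.97, -0.0], [0.97, -0.244, -0.001], [-0.001, -0.0, -1.0]]
units to goal [-0.488  1.004  2.835]
```

```bash
python3 -m handwheel '{"deltas": [[1,-0.24,0.5,0.2,0],[1,-0.25,0.5,0.2,0],[1,0,0,0.6,0],[1,0,0,0.6,0],[1,0,0,0.6,0],[1,0,0,0.5,0],[1,0,0,0.13,0],[1,0,0,0,0]]}'
python3 -c "
from h import *
import cv2
s,M=st([.5105,.237,.150])
T=grab('top');S=grab('scene')
W=np.hstack([cv2.resize(T['frame'][150:270,215:345],None,fx=3,fy=3),cv2.resize(S['frame'][130:250,230:360],None,fx=3,fy=3)])
cv2.imwrite('pics/c1.png',W[:,:,::-1])
"
```

```text
clock: 3.48
tcp_pos: [0.5093, 0.2384, 0.1505]
orientation: [-0.0, 0.789, 0.615, -0.0]
wrist_force: [-0.9, 0.2, 0.8]
finger_gap: 0.0851
grip_force: 0.0
t 3.48 tcp [0.5093 0.2384 0.1505] F [-0.9  0.2  0.8] gap 0.0851 grip 0.0 q [ 0.29  0.38 -0.25  0.94  0.    2.11]
axes [[0.244, 0.97, -0.0], [0.97, -0.244, -0.001], [-0.001, -0.0, -1.0]]
units to goal [-0.027  0.037  0.014]
```

View pics/c1.png

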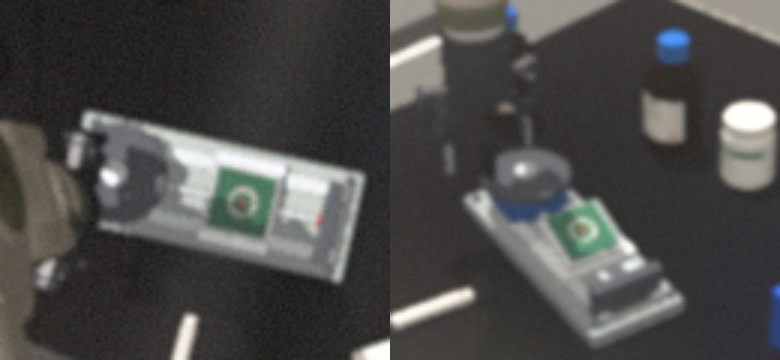

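The picture shows the gripper open around the black handle (scene crop near (505,150), handle between the fingers). I'll close it.

```bash
python3 -m handwheel '{"deltas": [[-1,0,0,0,0],[-1,0,0,0,0],[-1,0,0,0,0],[-1,0,0,0,0],[-1,0,0,0,0],[-1,0,0,0,0]]}' 30
python3 -c "
from h import *
st()"
```

```text
clock: 4.32
tcp_pos: [0.5114, 0.2378, 0.1514]
orientation: [0.001, 0.789, 0.614, 0.001]
wrist_force: [5.0, -1.8, -0.6]
finger_gap: 0.0167
grip_force: 29.6
t 4.33 tcp [0.5114 0.2378 0.1514] F [ 5.  -1.8 -0.6] gap 0.0167 grip 29.6 q [ 0.29  0.38 -0.25  0.94 -0.    2.11]
axes [[0.245, 0.969, 0.0], [0.969, -0.245, 0.004], [0.004, -0.0, -1.0]]
```

```bash
python3 -m handwheel '{"deltas": [[-1,0.22,0.18,0,0],[-1,0.22,0.14,0,0],[-1,0.24,0.46,0,0],[-1,-0.02,0.52,0,0],[-1,-0.27,0.44,0,0],[-1,0,0,0,0]]}'
python3 -c "
from h import *
s,M=st()
print((M.T@(s['tcp_pos']-np.array([.545,.217,.15]))).round(4))"
```

```text
clock: 5.08
tcp_pos: [0.5827, 0.2355, 0.1513]
orientation: [0.001, 0.789, 0.614, 0.001]
wrist_force: [2.8, 0.2, 3.2]
finger_gap: 0.0164
grip_force: 30.1
t 5.08 tcp [0.5827 0.2355 0.1513] F [2.8 0.2 3.2] gap 0.0164 grip 30.1 q [ 0.26  0.49 -0.07  1.01 -0.    2.08]
axes [[0.246, 0.969, 0.0], [0.969, -0.246, 0.002], [0.002, -0.0, -1.0]]
[ 0.0271  0.032  -0.0013]
```

```bash
python3 -m handwheel '{"deltas": [[-1,-0.46,0.26,0,0],[-1,-0.52,-0.02,0,0],[-1,-0.44,-0.27,0,0],[-1,-0.24,-0.46,0,0],[-1,0.02,-0.52,0,0],[-1,0,0,0,0]]}'
python3 -c "
from h import *
s,M=st()
print((M.T@(s['tcp_pos']-np.array([.545,.217,.15]))).round(4))
T=grab('top');S=grab('scene')
W=np.hstack([cv2.resize(T['frame'][150:270,215:345],None,fx=3,fy=3),cv2.resize(S['frame'][130:250,230:360],None,fx=3,fy=3)])
cv2.imwrite('pics/c2.png',W[:,:,::-1])
for d in(T,S):
    P=cloud(d);h=cv2.cvtColor(d['frame'],cv2.COLOR_RGB2HSV).astype(int)
    pl=((h[...,0]>60)&(h[...,0]<90)&(h[...,1]>60)&(h[...,2]>40))&(np.hypot(P[...,0]-.505,P[...,1]-.07)<.07)
    hull=cv2.convexHull(np.argwhere(pl)[:,::-1].astype(np.int32)); m=cv2.moments(hull); c=(m['m10']/m['m00'],m['m01']/m['m00'])
    print(np.round(c,2),onz(d,*c,.06).round(4))
"
```

```text
clock: 5.82
tcp_pos: [0.5252, 0.184, 0.1513]
orientation: [-0.001, 0.788, 0.615, 0.002]
wrist_force: [2.1, 6.2, 1.5]
finger_gap: 0.0165
grip_force: 30.1
t 5.83 tcp [0.5252 0.184  0.1513] F [2.1 6.2 1.5] gap 0.0165 grip 30.1 q [ 0.19  0.37 -0.26  0.93  0.    2.01]
axes [[0.243, 0.97, 0.004], [0.97, -0.243, 0.001], [0.002, 0.004, -1.0]]
[-0.0368 -0.0111 -0.0015]
[302.84 218.57] [0.5102 0.0733 0.06  ]
[297.17 209.82] [0.5087 0.074  0.06  ]
```

View pics/c2.png

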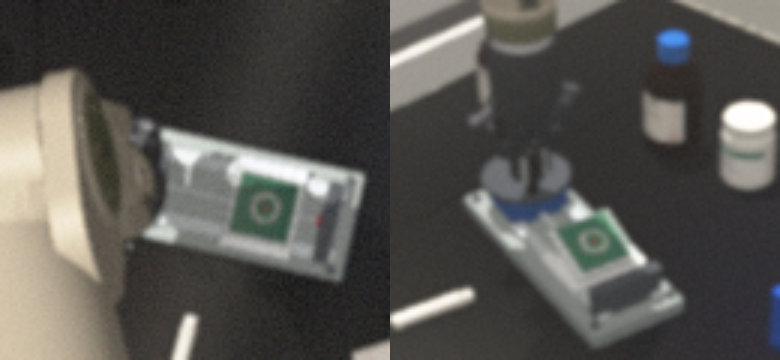

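The carriage has moved 22 mm towards the stop (ring now at top-crop (265,207)), and the gap to the stop block is still visible. I'll keep winding.

```bash
python3 -m handwheel '{"deltas": [[-1,0.27,-0.44,0,0],[-1,0.46,-0.24,0,0],[-1,0.52,0.02,0,0],[-1,0,0,0,0]]}'
python3 -c "
from h import *
s,M=st()
print((M.T@(s['tcp_pos']-np.array([.545,.217,.15]))).round(4))"
python3 -m handwheel '{"deltas": [[-1,0.22,0.13,0,0],[-1,0.22,0.14,0,0],[-1,0,0,0,0]]}'
python3 -c "
from h import *
s,M=st()
print((M.T@(s['tcp_pos']-np.array([.545,.217,.15]))).round(4))"
```

```text
clock: 6.42
tcp_pos: [0.5124, 0.2387, 0.1513]
orientation: [-0.0, 0.788, 0.615, 0.001]
wrist_force: [0.4, 1.4, 6.7]
finger_gap: 0.0163
grip_force: 30.9
t 6.42 tcp [0.5124 0.2387 0.1513] F [0.4 1.4 6.7] gap 0.0163 grip 30.9 q [ 0.29  0.38 -0.24  0.94  0.    2.11]
axes [[0.243, 0.97, 0.002], [0.97, -0.243, 0.0], [0.001, 0.002, -1.0]]
[ 0.0132 -0.0369 -0.0012]
clock: 6.8
tcp_pos: [0.527, 0.2527, 0.1513]
orientation: [-0.001, 0.788, 0.615, 0.001]
wrist_force: [-0.3, 3.8, 5.6]
finger_gap: 0.0165
grip_force: 30.9
t 6.8 tcp [0.527  0.2527 0.1513] F [-0.3  3.8  5.6] gap 0.0165 grip 30.9 q [ 0.31  0.42 -0.19  0.96  0.    2.13]
axes [[0.243, 0.97, 0.002], [0.97, -0.243, -0.001], [-0.0, 0.002, -1.0]]
[ 0.0303 -0.0262 -0.0012]
```

```bash
for i in 1; do python3 -m handwheel '{"deltas": [[-1,0.14,0.22,0,0],[-1,0.10,0.24,0,0],[-1,0,0,0,0]]}'; done
python3 -c "
from h import *
s,M=st()
print((M.T@(s['tcp_pos']-np.array([.545,.217,.15]))).round(4))"
python3 -m handwheel '{"deltas": [[-1,0.02,0.26,0,0],[-1,-0.04,0.26,0,0],[-1,0,0,0,0]]}'
python3 -c "
from h import *
s,M=st()
print((M.T@(s['tcp_pos']-np.array([.545,.217,.15]))).round(4))
T=grab('top');S=grab('scene')
W=np.hstack([cv2.resize(T['frame'][180:260,265:345],None,fx=5,fy=5),cv2.resize(S['frame'][175:255,260:340],None,fx=5,fy=5)])
cv2.imwrite('pics/c3.png',W[:,:,::-1])
"
```

```text
clock: 7.18
tcp_pos: [0.5478, 0.2579, 0.1513]
orientation: [-0.001, 0.788, 0.615, 0.001]
wrist_force: [1.4, 4.4, 3.8]
finger_gap: 0.0164
grip_force: 30.7
t 7.17 tcp [0.5478 0.2579 0.1513] F [1.4 4.4 3.8] gap 0.0164 grip 30.7 q [ 0.31  0.45 -0.13  0.98  0.    2.12]
axes [[0.243, 0.97, 0.004], [0.97, -0.243, -0.0], [0.001, 0.003, -1.0]]
[ 0.0403 -0.0073 -0.0011]
clock: 7.55
tcp_pos: [0.5685, 0.2514, 0.1514]
orientation: [-0.0, 0.789, 0.615, 0.002]
wrist_force: [4.0, 4.1, 4.1]
finger_gap: 0.0166
grip_force: 30.7
t 7.55 tcp [0.5685 0.2514 0.1514] F [4.  4.1 4.1] gap 0.0166 grip 30.7 q [ 0.29  0.48 -0.09  1.    0.    2.1 ]
axes [[0.244, 0.97, 0.003], [0.97, -0.244, 0.002], [0.002, 0.002, -1.0]]
[ 0.0391  0.0144 -0.0012]
```

View pics/c3.png

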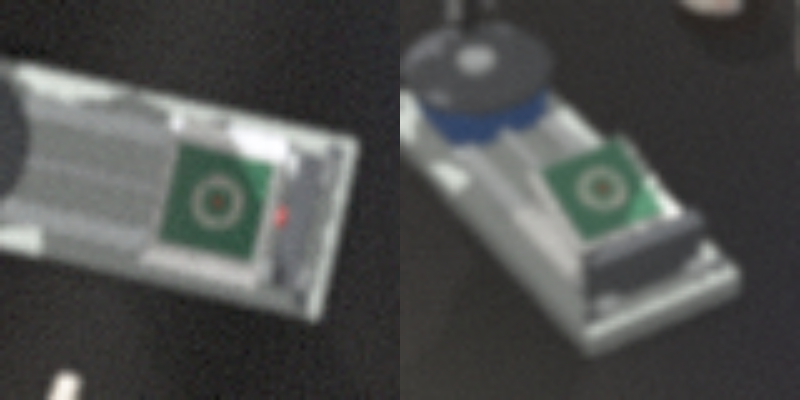

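The ring is now at top-crop (217,202), and the carriage's low edge is almost at the stop's red button at (281,215). I'll continue in small steps.

```bash
cat >>h.py <<'E'
def cr():
    s,M=st(); v=M.T@(s['tcp_pos']-np.array([.546,.217,.15])); f=M.T@s["wrist_force"]
    r=v[:2]/np.linalg.norm(v[:2]); a=np.degrees(np.arctan2(v[0],v[1])); print("ang",a.round(1),"r",np.linalg.norm(v[:2]).round(4),"Ftan(ccw+)",round(float(f[0]*r[1]-f[1]*r[0]),2),"Frad",round(float(f[:2]@r),2))
E
python3 -m handwheel '{"deltas": [[-1,-0.11,0.24,0,0],[-1,-0.16,0.20,0,0],[-1,0,0,0,0]]}'
python3 -c "from h import *;cr()"
python3 -m handwheel '{"deltas": [[-1,-0.21,0.15,0,0],[-1,0,0,0,0]]}'
python3 -c "from h import *;cr()"
```

```text
clock: 8.02
tcp_pos: [0.5826, 0.2356, 0.1513]
orientation: [0.001, 0.789, 0.614, 0.001]
wrist_force: [3.7, 0.4, 3.9]
finger_gap: 0.0167
grip_force: 30.7
t 8.03 tcp [0.5826 0.2356 0.1513] F [3.7 0.4 3.9] gap 0.0167 grip 30.7 q [ 0.26  0.49 -0.07  1.01 -0.    2.07]
axes [[0.245, 0.97, 0.001], [0.97, -0.245, 0.002], [0.002, 0.0, -1.0]]
ang 41.1 r 0.0411 Ftan(ccw+) -1.35 Frad 3.51
clock: 8.28
tcp_pos: [0.5852, 0.2284, 0.1514]
orientation: [-0.002, 0.788, 0.615, 0.002]
wrist_force: [0.6, 10.2, 6.3]
finger_gap: 0.0165
grip_force: 30.6
t 8.28 tcp [0.5852 0.2284 0.1514] F [ 0.6 10.2  6.3] gap 0.0165 grip 30.6 q [ 0.24  0.49 -0.07  1.01  0.01  2.06]
axes [[0.243, 0.97, 0.006], [0.97, -0.243, -0.001], [0.0, 0.006, -1.0]]
ang 30.3 r 0.0409 Ftan(ccw+) 9.61 Frad 3.44
```

```bash
python3 -m handwheel '{"deltas": [[-1,-0.12,0.06,0,0],[-1,0,0,0,0],[-1,0,0,0,0]]}'
python3 -c "from h import *;cr()
T=grab('top');S=grab('scene')
for d in(T,S):
    P=cloud(d);h=cv2.cvtColor(d['frame'],cv2.COLOR_RGB2HSV).astype(int)
    pl=((h[...,0]>60)&(h[...,0]<90)&(h[...,1]>60)&(h[...,2]>40))&(np.hypot(P[...,0]-.505,P[...,1]-.06)<.07)
    hull=cv2.convexHull(np.argwhere(pl)[:,::-1].astype(np.int32)); m=cv2.moments(hull); c=(m['m10']/m['m00'],m['m01']/m['m00'])
    print(np.round(c,2),onz(d,*c,.06).round(4))
    print(len(cv2.convexHull(hull)))
"
```

```text
clock: 8.65
tcp_pos: [0.5854, 0.2274, 0.1513]
orientation: [-0.006, 0.787, 0.617, 0.004]
wrist_force: [-1.1, 23.5, 4.9]
finger_gap: 0.0165
grip_force: 30.6
t 8.65 tcp [0.5854 0.2274 0.1513] F [-1.1 23.5  4.9] gap 0.0165 grip 30.6 q [ 0.24  0.49 -0.07  1.01  0.01  2.05]
axes [[0.239, 0.971, 0.013], [0.971, -0.239, -0.004], [-0.001, 0.014, -1.0]]
ang 28.7 r 0.0407 Ftan(ccw+) 23.08 Frad 4.96
[308.94 220.16] [0.5053 0.0558 0.06  ]
13
[300.57 213.26] [0.5036 0.0538 0.06  ]
13
```

The stop is reached: 23 N of resistance with only 1 mm of motion. I'll relax, release, rise and go over to the gauge.

```bash
python3 -m handwheel '{"deltas": [[-1,0.24,-0.12,0,0],[-1,0,0,0,0],[1,0,0,0,0],[1,0,0,0,0],[1,0,0,0,0],[1,0,0,0,0],[1,0,0,0,0],[1,0,0,-0.5,0],[1,0,0,-0.9,0],[1,0,0,-0.9,0],[1,0,0,-0.3,0],[1,0,0,0,0]]}'
python3 - <<'E'
from h import *
st([.519,-.370,.25])
T=np.load("top0.npz");S=np.load("scene0.npz")
print(onz(T,468.2,211.6,.144), onz(S,424.5,254.5,.144))
P=cloud(T);m=(P[...,1]<.2)&(P[...,1]>-.5)&(P[...,0]>.35)&(P[...,0]<.66)&(P[...,2]>.16); print(m.sum(),P[m].min(0) if m.any() else 0)
m=(P[...,1]<-.4)&(P[...,1]>-.52)&(P[...,0]>.45)&(P[...,0]<.6)&(P[...,2]>.01);print("rack",P[m].max(0),np.percentile(P[m][:,2],95))
E
```

```text
clock: 10.25
tcp_pos: [0.5846, 0.2318, 0.2551]
orientation: [0.0, 0.789, 0.615, 0.001]
wrist_force: [-0.0, -0.4, 0.2]
finger_gap: 0.0847
grip_force: 0.0
t 10.25 tcp [0.5846 0.2318 0.2551] F [-0.  -0.4  0.2] gap 0.0847 grip 0.0 q [0.25 0.43 0.1  1.24 0.   2.07]
axes [[0.244, 0.97, 0.001], [0.97, -0.244, 0.001], [0.001, 0.0, -1.0]]
units to goal [-14.99    2.084   0.118]
[ 0.51895786 -0.36973785  0.144     ] [ 0.51929582 -0.36790239  0.144     ]
997 [ 0.48905145 -0.47254976  0.16252514]
rack [ 0.59999978 -0.40018719  0.06954068] 0.05788374405053219
```

```bash
python3 -m handwheel '{"deltas": [[1,-0.5,-0.3,0,0],[1,-0.97,-0.3,0,0],[1,-0.97,0,0,0],[1,-0.97,0,0,0],[1,-0.97,0,0,0],[1,-0.97,0,0,0],[1,-0.97,0,0,0],[1,-0.97,0,0,0],[1,-0.97,0.3,0,0],[1,-0.97,0.4,0,0],[1,-0.97,0.4,0,0],[1,-0.97,0.4,0,0],[1,-0.97,0.4,0,0],[1,-0.97,0.4,0,0],[1,-0.97,0.38,0,0],[1,-0.91,0.4,0,0],[1,0,0,0,0]]}'
python3 - <<'E'
from h import *
st([.519,-.369,.172])
E
```

```text
clock: 12.38
tcp_pos: [0.5333, -0.3763, 0.2515]
orientation: [-0.002, 0.79, 0.613, -0.0]
wrist_force: [0.4, 0.8, 0.6]
finger_gap: 0.0853
grip_force: 0.0
t 12.38 tcp [ 0.5333 -0.3763  0.2515] F [0.4 0.8 0.6] gap 0.0853 grip 0.0 q [-0.74  0.49  0.18  1.26 -0.    1.08]
axes [[0.247, 0.969, 0.001], [0.969, -0.247, -0.003], [-0.002, 0.002, -1.0]]
units to goal [ 0.086 -0.387  1.988]
```

```bash
python3 -m handwheel '{"deltas": [[1,0.09,-0.39,0,0],[1,0,0,0.5,0],[1,0,0,0.5,0],[1,0,0,0.5,0],[1,0,0,0.5,0],[1,0,0,0,0]]}'
python3 - <<'E'
from h import *
st([.519,-.369,.172])
T=grab("top");S=grab("scene")
W=np.hstack([cv2.resize(T['frame'][160:260,400:500],None,fx=4,fy=4),cv2.resize(S['frame'][210:310,370:470],None,fx=4,fy=4)])
cv2.imwrite('pics/c4.png',W[:,:,::-1])
E
```

```text
clock: 13.12
tcp_pos: [0.5183, -0.3644, 0.1716]
orientation: [-0.003, 0.789, 0.615, -0.0]
wrist_force: [0.2, -0.4, -0.4]
finger_gap: 0.0853
grip_force: 0.0
t 13.12 tcp [ 0.5183 -0.3644  0.1716] F [ 0.2 -0.4 -0.4] gap 0.0853 grip 0.0 q [-0.74  0.49 -0.01  1.07  0.    1.08]
axes [[0.244, 0.97, 0.003], [0.97, -0.244, -0.006], [-0.005, 0.005, -1.0]]
units to goal [-0.108  0.045 -0.011]
```

View pics/c4.png

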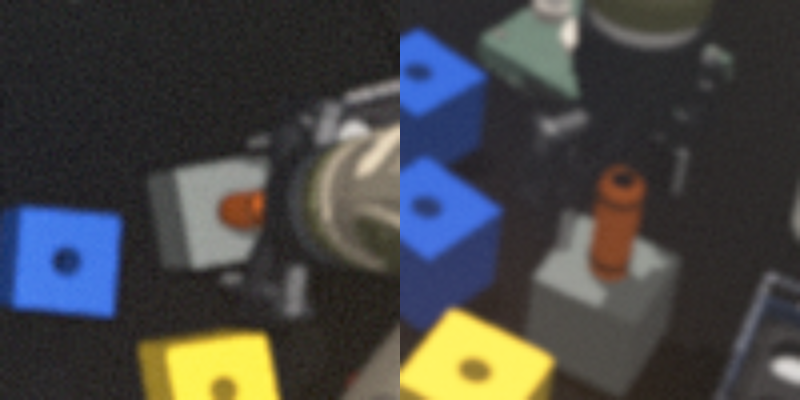

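The picture shows the orange gauge standing in the grey holder between the open fingers (scene crop (615,220)).

```bash
python3 -m handwheel '{"deltas": [[1,-0.11,0.03,0,0],[1,0,0,0,0],[-1,0,0,0,0],[-1,0,0,0,0],[-1,0,0,0,0],[-1,0,0,0,0],[-1,0,0,0,0],[-1,0,0,0,0]]}' 20
python3 -c "
from h import *
st()"
python3 -m handwheel '{"deltas": [[-1,0,0,-0.3,0],[-1,0,0,-0.4,0],[-1,0,0,-0.3,0],[-1,0,0,0,0]]}'
python3 -c "
from h import *
st()"
```

```text
clock: 14.22
tcp_pos: [0.5198, -0.3712, 0.1748]
orientation: [-0.0, 0.789, 0.615, -0.0]
wrist_force: [-0.6, -0.2, 2.1]
finger_gap: 0.0264
grip_force: 23.8
t 14.22 tcp [ 0.5198 -0.3712  0.1748] F [-0.6 -0.2  2.1] gap 0.0264 grip 23.8 q [-0.75  0.5   0.    1.07 -0.    1.07]
axes [[0.244, 0.97, -0.0], [0.97, -0.244, -0.0], [-0.0, -0.0, -1.0]]
clock: 14.72
tcp_pos: [0.5206, -0.3718, 0.2166]
orientation: [0.002, 0.789, 0.615, 0.0]
wrist_force: [0.9, -1.0, -1.0]
finger_gap: 0.0262
grip_force: 23.7
t 14.72 tcp [ 0.5206 -0.3718  0.2166] F [ 0.9 -1.  -1. ] gap 0.0262 grip 23.7 q [-0.75  0.47  0.07  1.16  0.    1.07]
axes [[0.244, 0.97, -0.002], [0.97, -0.244, 0.003], [0.003, -0.002, -1.0]]
```

```bash
python3 -m handwheel '{"deltas": [[-1,-0.15,0,0.03,0],[-1,-0.15,0,0.03,0],[-1,-0.15,0,0.03,0],[-1,-0.15,0,0.03,0],[-1,0,0,0,0]]}'
cat > tilt.py <<'E'
from h import *
import sys
s,M=st(); O=s["tcp_pos"]+.054*M[:,2]
T=grab("top");S=grab("scene")
# orange axis lines: each view gives a plane through camera; intersect -> 3D axis
N=[];C=[]
for d in(T,S):
    h=cv2.cvtColor(d["frame"],cv2.COLOR_RGB2HSV).astype(int); P=cloud(d)
    o=((h[...,0]<15)&(h[...,1]>120)&(h[...,2]>70)&(np.linalg.norm(P-O,axis=-1)<.12)).astype(np.uint8)
    k,l,stt,ce=cv2.connectedComponentsWithStats(o)
    if k<2: print("none");continue
    i=1+np.argmax(stt[1:,4]); p=np.argwhere(l==i)[:,::-1].astype(np.float32)
    vx,vy,x0,y0=cv2.fitLine(p,cv2.DIST_L2,0,.01,.01).ravel()
    r1,r2=ray(d,x0-10*vx,y0-10*vy),ray(d,x0+10*vx,y0+10*vy); n=np.cross(r1,r2); n/=np.linalg.norm(n); N.append(n);C.append(n@d["origin"]); print("px",len(p),(round(float(x0),1),round(float(y0),1)),"dir deg",np.degrees(np.arctan2(vy,vx)).round(1))
    # scene-only: tilt angle assuming the axis lies in plane spanned by tool x,z through the grasp point
    a=np.cross(n,M[:,1]); a/=np.linalg.norm(a); a*=np.sign(a[2])
    print("in-plane axis",a.round(3),"tilt to -stage y",np.degrees(np.arctan2(-a@M[:,0],a[2])).round(1),"dist of O from view plane mm",1e3*(n@O-C[-1]).round(4))
W=np.hstack([cv2.resize(d['frame'][max(0,int(v)-60):int(v)+60,int(u)-60:int(u)+60],(400,400)) for d in(T,S) for u,v in proj(d,O+[0,0,-.03])])
cv2.imwrite(sys.argv[1],W[:,:,::-1])
E
python3 tilt.py pics/t1.png
```

```text
clock: 15.35
tcp_pos: [0.5138, -0.3953, 0.2096]
orientation: [0.0, 0.789, 0.614, -0.0]
wrist_force: [3.4, 1.4, 0.4]
finger_gap: 0.0264
grip_force: 22.3
t 15.35 tcp [ 0.5138 -0.3953  0.2096] F [3.4 1.4 0.4] gap 0.0264 grip 22.3 q [-0.78  0.49  0.08  1.16 -0.    1.04]
axes [[0.245, 0.969, -0.0], [0.969, -0.245, 0.0], [-0.0, -0.0, -1.0]]
px 176 (474.0, 213.0) dir deg -3.9
in-plane axis [-0.005 -0.019  1.   ] tilt to -stage y 1.2 dist of O from view plane mm 1.5
px 98 (432.1, 261.8) dir deg -49.4
in-plane axis [-0.091 -0.36   0.929] tilt to -stage y 21.8 dist of O from view plane mm -3.8
```

View pics/t1.png

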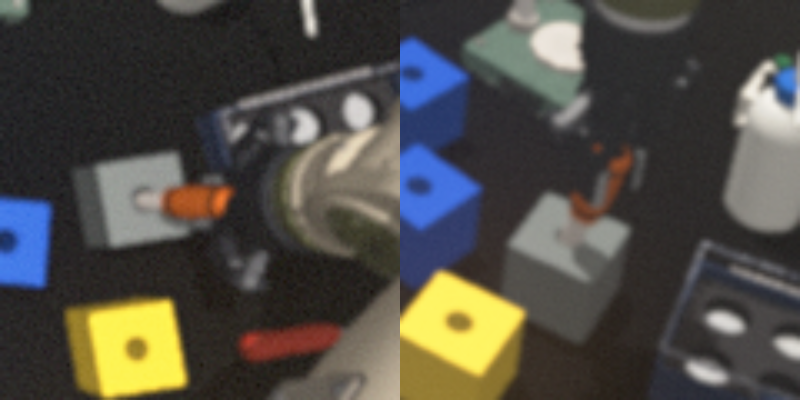

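The gauge is tilted in the grip with its nose still in the hole, as planned. I'll finish the tilt, firm the grip and lift out.

```bash
python3 -m handwheel '{"deltas": [[-1,-0.1,0,0,0],[-1,-0.1,0,0,0],[-1,0,0,0,0],[-1,0,0,0,0]]}'
python3 -c "
from h import *
s,M=st();print('shift',(M.T@(s['tcp_pos']-[.519,-.3697,.122])).round(4))"
python3 -m handwheel '{"deltas": [[-1,0,0,0,0],[-1,0,0,0,0],[-1,0,0,-0.4,0],[-1,0,0,-0.8,0],[-1,0,0,-0.8,0],[-1,0,0,-0.5,0],[-1,0,0,0,0]]}' 70
sed -i 's/np.hstack(\[cv2.resize.*$/np.hstack([cv2.resize(d["frame"][max(0,int(v)-50):int(v)+50,int(u)-50:int(u)+50],(400,400)) for d in(T,S) for u,v in proj(d,O+[0,0,-.05])])\nnp.savez("t2.npz",T=T["frame"],S=S["frame"],O=O,M=M)/' tilt.py
python3 tilt.py pics/t2.png
```

```text
clock: 15.95
tcp_pos: [0.5118, -0.4022, 0.2096]
orientation: [-0.0, 0.789, 0.615, -0.0]
wrist_force: [2.1, 2.8, -2.7]
finger_gap: 0.0262
grip_force: 22.0
t 15.95 tcp [ 0.5118 -0.4022  0.2096] F [ 2.1  2.8 -2.7] gap 0.0262 grip 22.0 q [-0.79  0.5   0.09  1.17 -0.    1.03]
axes [[0.244, 0.97, 0.0], [0.97, -0.244, -0.001], [-0.001, 0.0, -1.0]]
shift [-0.0332  0.0009 -0.0876]
clock: 16.82
tcp_pos: [0.5125, -0.4036, 0.3134]
orientation: [0.003, 0.789, 0.614, -0.0]
wrist_force: [0.4, -0.1, -1.7]
finger_gap: 0.0254
grip_force: 69.1
t 16.82 tcp [ 0.5125 -0.4036  0.3134] F [ 0.4 -0.1 -1.7] gap 0.0254 grip 69.1 q [-0.79  0.46  0.29  1.39 -0.    1.03]
axes [[0.245, 0.97, -0.004], [0.97, -0.245, 0.005], [0.004, -0.005, -1.0]]
px 277 (495.0, 211.7) dir deg -2.4
in-plane axis [-0.016 -0.046  0.999] tilt to -stage y 3.0 dist of O from view plane mm 1.7
px 56 (446.0, 225.0) dir deg -63.6
in-plane axis [-0.06  -0.218  0.974] tilt to -stage y 13.3 dist of O from view plane mm -4.8999999999999995
```

View pics/t2.png

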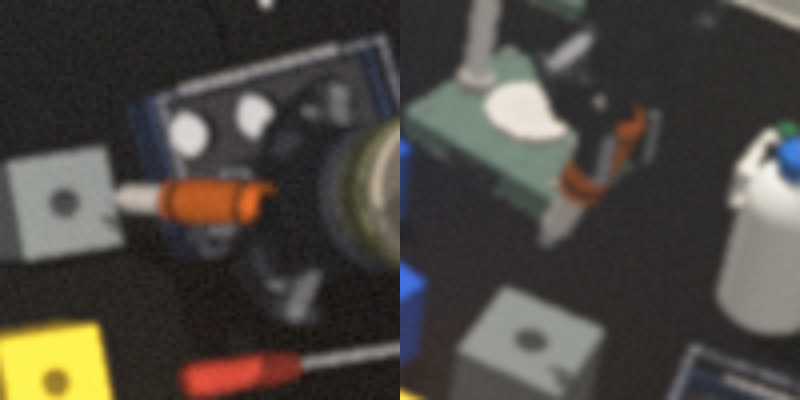

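The gauge is out of the holder and leaning towards the stop side (barrel end at scene crop (548,243)). From here I'll measure the tilt from depth.

```bash
cat > ax.py <<'E'
from h import *
s,M=st(); O=s["tcp_pos"]+.054*M[:,2]
for n in("top","scene"):
    D=[grab(n) for _ in range(3)]; d=dict(D[0]); dep=np.stack([x["depth"] for x in D]); d["depth"]=np.median(dep,0)
    P=(cloud(d)-O)@M; h=cv2.cvtColor(d["frame"],cv2.COLOR_RGB2HSV).astype(int)
    a,y,b=P[...,0],P[...,1],-P[...,2]
    g=(d["depth"]>0)&(abs(y)<.022)
    org=g&(h[...,0]<16)&(h[...,1]>110)&(b>-.09)&(b<.06)&(abs(a)<.07)
    bar=g&(b<-.045)&(b>-.125)&(a>0)&(a<.08)&(h[...,1]<100)&(h[...,2]>60)
    for nm,m in(("orange",org),("barrel",bar),("both",org|bar)):
        if nm!="orange" and m.sum():   # largest component
            k,l,q,_=cv2.connectedComponentsWithStats(m.astype(np.uint8),connectivity=8); m=l==1+np.argmax(q[1:,4])
        if m.sum()<8: print(n,nm,m.sum()); continue
        pts=np.c_[a[m],y[m],b[m]]
        for _ in range(3):
            v=cv2.fitLine(pts.astype(np.float32),cv2.DIST_HUBER,0,.001,.001).ravel(); r=np.linalg.norm(np.cross(pts-v[3:],v[:3]),axis=1); pts=pts[r<max(.009,np.percentile(r,90))]
        v[:3]*=np.sign(v[2]); t=(pts-v[3:])@v[:3]
        # image line on the tool x-z plane through O
        p=np.argwhere(m)[:,::-1]; R_=ray(d,p[:,0],p[:,1])@M; o=(d["origin"]-O)@M; k=-o[1]/R_[:,1]; I=o+R_*k[:,None]; L=cv2.fitLine(np.c_[I[:,0],-I[:,2]].astype(np.float32),cv2.DIST_HUBER,0,.0005,.001).ravel(); L[:2]*=np.sign(L[1])
        print(n,nm,len(pts),"depthfit tilt",np.degrees(np.arctan2(-v[0],v[2])).round(1),"side",np.degrees(np.arctan2(v[1],v[2])).round(1),"mid",(v[3:]*1e3).round(1),"lo",((v[3:]+v[:3]*t.min())*1e3).round(1),"| plane tilt",np.degrees(np.arctan2(-L[0],L[1])).round(1),"a at b=0 mm",(1e3*(L[2]-L[3]*L[0]/L[1])).round(1),"lowest b",(-I[:,2]).min().round(4))
E
python3 ax.py
```

```text
t 16.93 tcp [ 0.5119 -0.4026  0.3101] F [-0.1  0.4 -1.4] gap 0.0256 grip 69.1 q [-0.79  0.47  0.29  1.39 -0.    1.03]
axes [[0.245, 0.97, -0.001], [0.97, -0.245, 0.0], [0.0, -0.001, -1.0]]
top orange 203 depthfit tilt 18.8 side 1.0 mid [ 20.9  -3.7 -15.8] lo [ 30.5  -4.1 -43.9] | plane tilt -16.6 a at b=0 mm 11.1 lowest b -0.171
top barrel 73 depthfit tilt 10.9 side -1.4 mid [ 34.4  -4.4 -81. ] lo [  39.2   -3.8 -105.5] | plane tilt -19.0 a at b=0 mm 57.3 lowest b -0.178
top both 260 depthfit tilt 14.5 side 0.2 mid [ 22.1  -4.1 -24.9] lo [  42.6   -4.3 -104.6] | plane tilt -11.7 a at b=0 mm 17.5 lowest b -0.178
scene orange 95 depthfit tilt 21.8 side 9.0 mid [ -0.4  -6.9 -14. ] lo [ 14.1 -12.6 -50.4] | plane tilt 25.5 a at b=0 mm -4.6 lowest b -0.0631
scene barrel 81 depthfit tilt 18.3 side -6.6 mid [ 25.5  -6.4 -77.5] lo [  36.    -2.8 -109.3] | plane tilt 19.5 a at b=0 mm 1.1 lowest b -0.111
scene both 127 depthfit tilt 18.9 side -7.6 mid [ 20.3  -8.5 -63.3] lo [  36.    -2.4 -109.2] | plane tilt 18.3 a at b=0 mm 3.2 lowest b -0.111
```

```bash
cat > spot.py <<'E'
from h import *
L=[]
for n in("top","scene"):
    d=grab(n); P=cloud(d); f=d["frame"].astype(int); h=cv2.cvtColor(d['frame'],cv2.COLOR_RGB2HSV).astype(int)
    pl=((h[...,0]>60)&(h[...,0]<90)&(h[...,1]>60)&(h[...,2]>40))&(np.hypot(P[...,0]-.505,P[...,1]-.055)<.06)
    hull=cv2.convexHull(np.argwhere(pl)[:,::-1].astype(np.int32)); mm=np.zeros((400,640),np.uint8); cv2.fillConvexPoly(mm,hull,1)
    m=cv2.moments(hull); c0=np.array([m['m10']/m['m00'],m['m01']/m['m00']])
    near=cv2.erode(mm,np.ones((5,5)))>0
    w=np.where(near,np.clip(f[...,0]-40,0,None)**1.0*(h[...,1]<h[...,1][near].max()*0.6),0) # pale ring & dot: not green
    v,u=np.mgrid[:400,:640]; sel=np.hypot(u-c0[0],v-c0[1])<8; w=np.where(sel&near,np.clip(f[...,0]-np.percentile(f[...,0][near],30),0,None),0)
    c=np.array([(w*u).sum(),(w*v).sum()])/w.sum()
    for it in range(3):
        sel=np.hypot(u-c[0],v-c[1])<7; ww=np.where(sel,w,0); c=np.array([(ww*u).sum(),(ww*v).sum()])/ww.sum()
    r=np.where(near&(np.hypot(u-c[0],v-c[1])<3),np.clip(f[...,0]-f[...,1],0,None),0); cr=np.array([(r*u).sum(),(r*v).sum()])/r.sum()
    # button / plane tilt
    for nm,x in(("plate",c0),("ring",c),("dot",cr)): print(n,nm,x.round(2),onz(d,*x,.06).round(4))
    q=P[near]; print("plate depth mean",q.mean(0).round(4)); 
    L.append((d["origin"],[ray(d,*x) for x in(c0,c,cr)]))
for k,nm in enumerate(("plate","ring","dot")):
    A=np.zeros((3,3));b=np.zeros(3)
    for o,rs in L:
        r=rs[k]/np.linalg.norm(rs[k]); Q=np.eye(3)-np.outer(r,r); A+=Q;b+=Q@o
    print("tri",nm,np.linalg.solve(A,b).round(4))
E
python3 spot.py
```

```text
top plate [308.91 220.17] [0.5053 0.0559 0.06  ]
top ring [308.99 220.27] [0.505  0.0557 0.06  ]
top dot [309.08 220.37] [0.5047 0.0554 0.06  ]
plate depth mean [0.5051 0.056  0.0593]
scene plate [300.44 213.26] [0.5033 0.0541 0.06  ]
scene ring [300.5  213.04] [0.5042 0.0547 0.06  ]
scene dot [300.5 213. ] [0.5044 0.0549 0.06  ]
plate depth mean [0.4983 0.0489 0.0654]
tri plate [0.5053 0.056  0.0579]
tri ring [0.5051 0.0557 0.059 ]
tri dot [0.5048 0.0554 0.0595]
```

```bash
python3 -m handwheel '{"deltas": [[-1,0.4,-0.12,0,0],[-1,0.8,-0.25,0,0],[-1,0.9,-0.27,0,0],[-1,0.9,-0.27,0,0],[-1,0.9,-0.27,0,0],[-1,0.9,-0.27,0,0],[-1,0.9,-0.27,0,0],[-1,0.9,-0.27,0,0],[-1,0.9,-0.27,0,0],[-1,0.9,-0.27,0,0],[-1,0.8,-0.24,0.3,0],[-1,0.5,-0.15,0.4,0],[-1,0.2,-0.05,0.2,0],[-1,0,0,0,0]]}'
python3 -c "
from h import *
st([.4936,.0111,.240])"
python3 ax.py
```

```text
clock: 19.08
tcp_pos: [0.493, 0.0113, 0.2736]
orientation: [-0.0, 0.788, 0.615, -0.0]
wrist_force: [-0.6, -0.8, -0.3]
finger_gap: 0.0254
grip_force: 69.1
t 19.07 tcp [0.493  0.0113 0.2736] F [-0.6 -0.8 -0.3] gap 0.0254 grip 69.1 q [-0.14  0.17 -0.22  1.19 -0.    1.68]
axes [[0.243, 0.97, -0.0], [0.97, -0.243, -0.001], [-0.001, 0.0, -1.0]]
units to goal [-0.002  0.018  0.839]
t 19.07 tcp [0.493  0.0113 0.2736] F [-0.6 -0.8 -0.3] gap 0.0254 grip 69.1 q [-0.14  0.17 -0.22  1.19 -0.    1.68]
axes [[0.243, 0.97, -0.0], [0.97, -0.243, -0.001], [-0.001, 0.0, -1.0]]
top orange 0
top barrel 0
top both 0
scene orange 99 depthfit tilt 15.6 side 1.9 mid [-6.  -1.9 -9.8] lo [  5.4  -3.2 -50.5] | plane tilt 25.8 a at b=0 mm -8.4 lowest b -0.0603
scene barrel 49 depthfit tilt 21.1 side -3.1 mid [ 20.8  -2.3 -75.8] lo [  32.4   -0.7 -105.9] | plane tilt 30.2 a at b=0 mm -21.2 lowest b -0.1054
scene both 144 depthfit tilt 20.8 side 0.5 mid [  3.   -2.1 -32.8] lo [  30.9   -2.7 -106.4] | plane tilt 23.7 a at b=0 mm -9.2 lowest b -0.1054
```

```bash
python3 -m handwheel '{"deltas": [[-1,0,0.02,0.3,0],[-1,0,0,0.3,0],[-1,0,0,0.2,0],[-1,0.05,0,0.17,0],[-1,0.05,0,0.14,0],[-1,0,0,0,0],[-1,0,0,0,0]]}'
cat > tip.py <<'E'
from h import *
s,M=st(); n=np.array([-.083,-.332,.940]); spot=np.array([.5048,.0554,.0598])
O=s["tcp_pos"]+.054*M[:,2]; 
for t in(19,20,21):
    th=np.radians(t); tip=O+.1138*(np.sin(th)*M[:,0]+np.cos(th)*M[:,2]); e=tip-spot; print(t,"tip",tip.round(4),"height over plate mm",(1e3*e@n).round(1),"off along plate (up-slope, sx) mm",(1e3*e@np.cross(n,M[:,1])).round(1),(1e3*e@M[:,1]).round(1))
print("F along n",round(float(s["wrist_force"]@n),2))
E
python3 tip.py; python3 - <<'E'
from h import *
d=grab("scene"); f=d["frame"]; u,v=proj(d,[.5048,.0554,.0598])[0]; print(u,v)
u,v=int(u),int(v); h=cv2.cvtColor(f,cv2.COLOR_RGB2HSV)
for r in range(v-24,v+8):
    print(r," ".join("%3d,%3d"%(h[r,c,0] if h[r,c,1]>60 else 0,h[r,c,2]) for c in range(u-9,u+12)))
E
```

```text
clock: 20.25
tcp_pos: [0.4956, 0.0145, 0.2298]
orientation: [0.0, 0.789, 0.615, 0.0]
wrist_force: [0.8, -0.9, -1.2]
finger_gap: 0.0252
grip_force: 69.1
t 20.25 tcp [0.4956 0.0145 0.2298] F [ 0.8 -0.9 -1.2] gap 0.0252 grip 69.1 q [-0.13  0.2  -0.29  1.08  0.    1.68]
axes [[0.244, 0.97, 0.0], [0.97, -0.244, 0.001], [0.001, -0.0, -1.0]]
19 tip [0.5047 0.0504 0.0682] height over plate mm 9.5 off along plate (up-slope, sx) mm -1.7 1.1
20 tip [0.5051 0.0522 0.0688] height over plate mm 9.5 off along plate (up-slope, sx) mm 0.3 1.1
21 tip [0.5056 0.0541 0.0695] height over plate mm 9.5 off along plate (up-slope, sx) mm 2.3 1.1
F along n -0.94
300.48078274807 212.9161151581441
188   0, 54   0, 45   0, 47   0, 46   0, 48   0, 47   0, 48   0, 44   0, 45   0, 47   0, 55   0, 81   0, 95   0, 99   9, 96   8,101  10,106  10,102  10, 99   8, 90   9, 71
189   0, 51   0, 46   0, 49   0, 48   0, 49   0, 49   0, 51   0, 49   0, 48   0, 47   0, 55   0, 79   0, 99   0, 97  10, 94   9, 96  10,101   9,103  10,101  10, 89   9, 66
190   0, 48   0, 47   0, 49   0, 49   0, 46   0, 49   0, 46   0, 46   0, 49  
[... 4382 characters left out ...]
,145   0,163
216   0,228   0,195   0,157  73,141  73,145  70,150   0,167   0,183   0,192   0,185   0,169   0,146   0,149   0,161  69,155  72,143  74,142  72,142  73,142  73,142  72,153
217   0,235   0,224   0,174  72,144  72,142  73,145  73,145   0,157   0,166   0,163   0,148   0,119   0,115  70,124  72,132  73,138  73,140  74,139  73,137  73,140  72,141
218   0,227   0,231   0,202   0,161  72,140  73,144  74,141  73,144  72,146  72,143  72,128  71,107  73, 96  71,103  73,116  74,128  73,136  73,133  73,133  72,134   0,135
219   0,213   0,233   0,226   0,189  72,150  73,141  74,141  73,141  73,143  74,139  73,125  72,105  73, 94  73, 94  74,101  72,114  72,125  72,125   0,124   0,125   0,132
```

```bash
python3 - <<'E'
from h import *
from workcell import status
s=status.get_state(); M=rot(s["orientation"]).as_matrix(); O=s["tcp_pos"]+.054*M[:,2]; d=grab("scene")
for t in(16,18,20,22,24):
    th=np.radians(t); ax=np.sin(th)*M[:,0]+np.cos(th)*M[:,2]
    print(t,"z=-61,-45,-20,0,20",proj(d,[O+ax*k for k in(.1138,.0978,.0728,.0528,.0328)]).round(1).tolist())
f=d["frame"].astype(int); h=cv2.cvtColor(d["frame"],cv2.COLOR_RGB2HSV).astype(int)
# orange grip right edge and bottom ring extents per row
for r in range(180,204,2):
    o=np.where((h[r,290:330,0]<15)&(h[r,290:330,1]>60)&(h[r,290:330,2]>75))[0]+290; print(r,(o.min(),o.max()) if len(o) else None)
for t in(18,20,22):
    th=np.radians(t); ax=np.sin(th)*M[:,0]+np.cos(th)*M[:,2]; side=np.cross(ax,O-d["origin"]); side/=np.linalg.norm(side)
    for sg in(-1,1): print(t,sg,proj(d,[O+ax*k+sg*.0135*side for k in(.0528,.04,.03,.01,-.01)]).round(1).tolist())
E
```

```text
16 z=-61,-45,-20,0,20 [[302.5, 212.8], [303.1, 209.6], [304.1, 204.4], [304.9, 200.1], [305.7, 195.7]]
18 z=-61,-45,-20,0,20 [[301.9, 211.9], [302.5, 208.8], [303.7, 203.8], [304.6, 199.7], [305.5, 195.5]]
20 z=-61,-45,-20,0,20 [[301.2, 210.9], [302.0, 207.9], [303.2, 203.1], [304.2, 199.2], [305.3, 195.2]]
22 z=-61,-45,-20,0,20 [[300.6, 210.0], [301.4, 207.1], [302.8, 202.5], [303.9, 198.7], [305.1, 194.9]]
24 z=-61,-45,-20,0,20 [[300.0, 209.0], [300.9, 206.2], [302.4, 201.9], [303.6, 198.3], [304.9, 194.6]]
180 (np.int64(305), np.int64(309))
182 (np.int64(309), np.int64(311))
184 (np.int64(304), np.int64(312))
186 (np.int64(304), np.int64(311))
188 (np.int64(305), np.int64(310))
190 (np.int64(305), np.int64(310))
192 (np.int64(305), np.int64(310))
194 (np.int64(305), np.int64(309))
196 (np.int64(300), np.int64(309))
198 (np.int64(300), np.int64(308))
200 (np.int64(300), np.int64(307))
202 (np.int64(302), np.int64(306))
18 -1 [[300.1, 198.7], [300.7, 196.0], [301.1, 193.9], [302.0, 189.5], [302.9, 185.1]]
18 1 [[309.0, 200.6], [309.6, 198.0], [310.1, 195.9], [311.1, 191.5], [312.1, 187.1]]
20 -1 [[299.8, 198.1], [300.5, 195.5], [301.0, 193.4], [302.0, 189.3], [303.0, 185.0]]
20 1 [[308.6, 200.3], [309.3, 197.8], [309.9, 195.8], [311.0, 191.6], [312.2, 187.4]]
22 -1 [[299.6, 197.4], [300.3, 195.0], [300.8, 193.0], [302.0, 189.0], [303.1, 185.0]]
22 1 [[308.3, 200.0], [309.1, 197.6], [309.7, 195.7], [310.9, 191.7], [312.2, 187.7]]
```

```bash
python3 -m handwheel '{"deltas": [[-1,0.02,-0.027,0.06,0],[-1,0.02,0,0.06,0],[-1,0.02,0,0.06,0],[-1,0,0,0,0],[-1,0,0,0,0],[-1,0,0,0,0]]}'; python3 tip.py
python3 -m handwheel '{"deltas": [[-1,0.02,0,0.05,0],[-1,0,0,0,0],[-1,0,0,0,0]]}'; python3 tip.py
```

```text
clock: 21.1
tcp_pos: [0.495, 0.017, 0.2224]
orientation: [0.0, 0.789, 0.615, 0.0]
wrist_force: [0.0, -0.3, -1.8]
finger_gap: 0.0255
grip_force: 69.1
t 21.1 tcp [0.495  0.017  0.2224] F [ 0.  -0.3 -1.8] gap 0.0255 grip 69.1 q [-0.13  0.2  -0.31  1.06  0.    1.69]
axes [[0.244, 0.97, 0.0], [0.97, -0.244, 0.0], [0.0, 0.0, -1.0]]
19 tip [0.504  0.053  0.0608] height over plate mm 1.8 off along plate (up-slope, sx) mm -2.1 -0.1
20 tip [0.5045 0.0548 0.0614] height over plate mm 1.8 off along plate (up-slope, sx) mm -0.1 -0.1
21 tip [0.505  0.0566 0.0621] height over plate mm 1.8 off along plate (up-slope, sx) mm 1.9 -0.1
F along n -1.61
clock: 21.48
tcp_pos: [0.4953, 0.0178, 0.2205]
orientation: [0.0, 0.789, 0.615, 0.0]
wrist_force: [-0.3, -0.9, -1.2]
finger_gap: 0.0257
grip_force: 69.2
t 21.48 tcp [0.4953 0.0178 0.2205] F [-0.3 -0.9 -1.2] gap 0.0257 grip 69.2 q [-0.13  0.2  -0.31  1.06 -0.    1.69]
axes [[0.244, 0.97, 0.0], [0.97, -0.244, 0.001], [0.001, -0.0, -1.0]]
19 tip [0.5044 0.0537 0.0589] height over plate mm -0.3 off along plate (up-slope, sx) mm -2.0 0.0
20 tip [0.5049 0.0555 0.0595] height over plate mm -0.3 off along plate (up-slope, sx) mm 0.0 0.0
21 tip [0.5053 0.0573 0.0602] height over plate mm -0.3 off along plate (up-slope, sx) mm 2.0 0.0
F along n -0.78
```

```bash
python3 - <<'E'
from h import *
f=sum(grab("scene")["frame"].astype(float) for _ in range(4))/4
for nm,g in(("G",f[...,1]),("sat",f[...,1]-f[...,0])):
    print(nm)
    for r in range(203,221): print(r," ".join("%4d"%x for x in g[r,292:312]))
E
python3 -m handwheel '{"deltas": [[-1,0.013,0,0.035,0],[-1,0,0,0,0],[-1,0,0,0,0]]}'; python3 tip.py|egrep "^20|F"
python3 -m handwheel '{"deltas": [[-1,0.013,0,0.035,0],[-1,0,0,0,0],[-1,0,0,0,0]]}'; python3 tip.py|egrep "^20|F"
```

```text
G
203  205  226  233  232  226  215  196  170  132   94   73   67   66   70   71   59   50   44   46   44
204  179  207  226  232  232  223  202  178  148  117  101   92   95  105  108   90   62   45   45   45
205  177  183  205  223  226  212  188  165  145  131  122  119  121  140  158  147   99   58   45   44
206  189  171  171  188  191  177  160  149  139  133  130  130  132  155  187  186  135   72   48   46
207  189  166  152  155  155  149  143  141  134  132  131  130  132  149  174  181  149  102   63   46
208  169  154  144  144  142  145  144  142  136  131  131  130  132  140  152  166  169  149  100   56
209  149  143  143  143  147  155  157  149  137  131  131  131  133  139  144  161  188  185  134   72
210  142  142  143  148  163  177  176  156  139  131  133  140  147  145  145  154  175  181  150  101
211  141  143  144  155  182  195  180  154  134  129  135  153  166  160  148  147  153  167  170  150
212  142  142  145  160  186  194  172  143  128  125  137  162  184  179  155  143  145  162  189  188
213  142  140  144  156  177  190  172  145  125  118  132
[... 2710 characters left out ...]
0.0, 0.789, 0.615, 0.0]
wrist_force: [1.2, -0.6, 0.6]
finger_gap: 0.0253
grip_force: 69.3
t 22.05 tcp [0.4953 0.0183 0.219 ] F [ 1.2 -0.6  0.6] gap 0.0253 grip 69.3 q [-0.13  0.2  -0.31  1.05 -0.    1.69]
20 tip [0.5049 0.056  0.058 ] height over plate mm -1.9 off along plate (up-slope, sx) mm -0.0 -0.0
F along n 0.69
clock: 22.42
tcp_pos: [0.4955, 0.0188, 0.2176]
orientation: [0.0, 0.789, 0.615, 0.0]
wrist_force: [0.9, -1.6, 1.5]
finger_gap: 0.0257
grip_force: 69.3
t 22.43 tcp [0.4955 0.0188 0.2176] F [ 0.9 -1.6  1.5] gap 0.0257 grip 69.3 q [-0.12  0.21 -0.31  1.05 -0.    1.69]
20 tip [0.505  0.0565 0.0566] height over plate mm -3.4 off along plate (up-slope, sx) mm -0.0 -0.1
F along n 1.87
```

```bash
cat > favg.py <<'E'
from h import *
from workcell import status
n=np.array([-.083,-.332,.940]);F=[];p=[]
for _ in range(10):
    grab("scene"); s=status.get_state(); F.append(s["wrist_force"]); p.append(s["tcp_pos"])
F=np.array(F); print("Fn",(F@n).mean().round(2),"sd",(F@n).std().round(2),"F",F.mean(0).round(2),"tcp",np.mean(p,0).round(4),"depth past nominal plate mm",-1e3*((np.mean(p,0)-[.4952,.0177,.2208])@n).round(4))
E
python3 favg.py
python3 -m handwheel '{"deltas": [[-1,0.013,0,0.035,0],[-1,0.013,0,0.035,0],[-1,0,0,0,0],[-1,0,0,0,0]]}'; python3 favg.py
```

```text
Fn 1.18 sd 0.53 F [ 0.79 -1.44  0.82] tcp [0.4954 0.0188 0.2176] depth past nominal plate mm 3.4
clock: 23.42
tcp_pos: [0.4957, 0.0198, 0.2148]
orientation: [0.0, 0.789, 0.615, 0.0]
wrist_force: [1.0, -2.8, 1.5]
finger_gap: 0.0253
grip_force: 69.5
Fn 2.5 sd 0.51 F [ 0.85 -2.26  1.93] tcp [0.4957 0.0198 0.2147] depth past nominal plate mm 6.4
```

```bash
python3 - <<'E'
from h import *
from workcell import status
D=[grab("scene") for _ in range(4)]; d=D[0]; f=sum(x["frame"].astype(float) for x in D)/4
s=status.get_state(); M=rot(s["orientation"]).as_matrix(); O=s["tcp_pos"]+.054*M[:,2]
for t in(17,20,23):
    th=np.radians(t); ax=np.sin(th)*M[:,0]+np.cos(th)*M[:,2]; side=np.cross(ax,O-d["origin"]); side/=np.linalg.norm(side)
    print(t,"axis barrel end/shoulder",proj(d,[O+ax*.0978,O+ax*.0528]).round(1).tolist(),"barrel L/R mid",proj(d,[O+ax*.075-.0085*side,O+ax*.075+.0085*side]).round(1).tolist())
g=f[...,1]-f[...,0]
for r in range(201,218): print(r," ".join("%4d"%x for x in g[r,294:312])," | "," ".join("%4d"%x for x in f[r,294:312,2]))
E
python3 ax.py | grep depthfit
```

```text
17 axis barrel end/shoulder [[301.7, 212.4], [303.6, 203.2]] barrel L/R mid [[299.9, 207.3], [305.4, 208.4]]
20 axis barrel end/shoulder [[300.9, 211.2], [303.1, 202.6]] barrel L/R mid [[299.3, 206.2], [304.7, 207.6]]
23 axis barrel end/shoulder [[300.1, 209.9], [302.7, 201.9]] barrel L/R mid [[298.7, 205.0], [304.0, 206.7]]
201    3    5    6    5   -1  -20  -40  -43  -41  -43  -51  -54  -51  -39  -20   -5   -1    0  |   225  214  193  166  126   79   52   56   63   58   48   43   44   45   42   43   44   44
202    2    2    4    5    0  -11  -32  -43  -46  -49  -51  -48  -43  -30  -13   -3    0   -1  |   231  225  211  189  156  105   62   45   45   45   41   41   44   43   43   45   45   46
203    1    2    2    5    0   -7  -21  -32  -36  -40  -40  -37  -30  -19   -7   -1    0   -1  |   231  231  224  207  175  130   76   47   40   42   42   43   45   47   43   44   46   45
204    1    2    2    7    7    1  -15  -29  -33  -33  -32  -24  -15   -8   -3   -1   -1   -1  |   224  231  230  217  186  144   94   58   47   47   50   61   77   78   60   44   44   45
205    6    6    7   
[... 2174 characters left out ...]
  126  112  115  126  131  121  113  111  111  110  111  128
217   43   54   52   46   36   29   22   17   16   18   27   41   51   53   52   52   50   41  |   119  111  113  119  127  125  110   97   92   92   93   97  106  110  111  112  111  116
scene orange 78 depthfit tilt 15.1 side 2.1 mid [-5.5 -3.  -7.9] lo [  4.7  -4.4 -45.7] | plane tilt 24.7 a at b=0 mm -5.0 lowest b -0.0631
scene barrel 181 depthfit tilt -70.2 side -32.3 mid [  32.    -4.1 -102.7] lo [-1.000e-01  3.200e+00 -1.142e+02] | plane tilt 61.0 a at b=0 mm -145.7 lowest b -0.1531
scene both 256 depthfit tilt 17.8 side 0.7 mid [ 14.   -3.6 -64.1] lo [  29.    -4.2 -110.8] | plane tilt 26.2 a at b=0 mm -9.5 lowest b -0.1531
```

```bash
python3 -c "
from workcell import hand_in
print(hand_in())"
```

```text
the job is handed in; nothing more can be done
None
```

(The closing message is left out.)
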